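Clamp a runner flange in the weld fixture with a knurled thumbscrew

ROBOT

A 6-joint arm with a two-finger parallel gripper is mounted at the origin on the work surface. World frame = base frame: x ahead of the robot, y to its left, z up, the work surface at z = 0. Lengths are in m, angles in rad, forces in N, time in s.
With the tool pointing down it reaches from about 0.275 to 0.725 m from the base axis. Payload 15.9 kg.
Tool frame: the origin (TCP) lies on the centre line of the jaws, within the pads' length; the fingertips stand r.tip_extent ahead of it and the grasp point (between the pads) lies 2 mm behind it (r.tip_extent is the distance from the TCP to the fingertips, in m); z points along the fingers, y is the direction in which the jaws open and shut (so a half turn about z gives the same grasp; the last joint's range is limited). The gripper opens to 85 mm and grips with 20 to 120 N. Pads are 22 mm wide; open, the fingers measure 114 mm over their backs; the gripper's body (76 mm by 85 mm) begins 54 mm behind the grasp point. The pads swing forward as they close: fully open they stand 13 mm farther back than shut.
Start: joints at [0, 0.213, -0.034, 1.323, 0, 1.571], TCP at [0.5, -0, 0.248] pointing down, gripper open.
Joint ranges: [-2.98, 2.98], [-0.74, 1.72], [-1.14, 1.35], [-2.1, 2.04], [-1.57, 1.44], [-3.14, 3.14]. Speed limits (rad/s): [1.89, 1.89, 2.39, 2.57, 3.14, 3.14].

INTERFACE

Orientations are given as [roll, pitch, yaw] about the fixed x, y, z axes, in that order (R = Rz(yaw) Ry(pitch) Rx(roll)).
In Python, from rig import sensors, capture, camera_model, workorder, r gives the robot as it stands.
- The arm moves only by the tool drive_tool, never from a script. Its argument "series" is a list of rows, each an object with "travel": the shift along the tool's x, y, z in m, a list of three; "yaw": the turn about the tool's z in rad; "grip": the finger opening in m, from 0 to 0.0854. In form: [{"travel": [x, y, z], "yaw": yaw, "grip": grip}, ...]. A call has exactly 5 rows; each row is the pose to reach, as a shift and turn from the pose measured when the call began, along the tool's axes at that moment; what a row does not reach only later rows make up. A row lasts 1/8 s, in which the tool goes at most 62.5 mm and 10.7 degrees, less where a joint would pass 70% of its speed; a pose out of reach is approached as far as the arm can. A call with a gripper value outside its range is refused whole. The fingers move at their own pace and stop on an object; the grip force is fixed at half the most. Time passes only in rows, so rows that repeat a pose let the fingers close, or fill a call up. It gives the time, the measured TCP pose, the force and the opening at its end, in the units of the state.
- sensors.sense(): the state, without advancing time (a new reading comes with each control period).
- capture(name): name is "scene" or "side" or "wrist"; returns (picture, depth): 420x560x3 uint8, blue, green, red; 420x560 float32, m along the optical axis (not along the pixel's ray), 0 where there is no reading.
- camera_model(name): a dict with "fx", "fy", "cx", "cy" (pixels), "R" (3x3) and "t" (3): a world point X has camera coordinates R X + t. Camera axes: x right, y down, z forward; pixel columns grow to the right and rows downward; lengths in m; the calibration is good to about 2 mm. A picture is of the moment at which its call begins: read the wrist's pose just before it. camera_model takes no time and is no camera call; for the wrist camera it gives the pose at the moment of the call.
- workorder.hand_in(): hands the job in, once; it reports no verdict.
The state is a dict: "clock": time; "joints": joint angles; "qvel": joint speeds; "joint_torque": joint torques, N m; "eef_pos": TCP position; "ee_rot": TCP orientation; "ft_force": force on the tool from outside, world axes, zero at the start; "ft_torque": the same for the moment, N m; "width": finger opening in m.
Only numpy, scipy, OpenCV 4.12 (cv2) and the standard library are available. Lean on these libraries where they do the work, as an engineer would, in place of code of your own. Each camera call takes 0.05 s, during which the arm holds its last target. There are 200 camera calls.

TASK

Slide the aluminium runner flange squarely home, flush against both stops of the weld fixture, and only then turn the knurled clamp thumbscrew clockwise until its foot seats and grips the flange. Stop when you feel the resistance rise clearly: snug and holding, not forced. Let go, and leave the other things on the table where they are.

Things in the scene. Friction and masses are not known exactly. Their poses are not given: they have to be found in the camera images.
- fixture: weld fixture bolted to the table. Origin: on the table, where the middle of the flange's underside lies when the flange is home; x points away from the robot within 0.4 rad, z up. A back stop at +x, a side stop at +y and, beyond the side stop, a grey clamp column (x -30 to +30, y +110 to +155, 78 mm tall). Its -x and -y sides are open
- back_stop (a point): middle of the back stop's inner face at its top edge: steel bar 150 mm long, 14 mm thick, 22 mm tall, inner face at x=+45 mm of the fixture, y -75 to +75
- side_stop (a point): middle of the side stop's inner face at its top edge: steel bar 80 mm long, 14 mm thick, 22 mm tall, inner face at y=+95 mm of the fixture, x -40 to +40
- boss_top (a point): top centre (80 mm above the table) of the round boss, 42 mm dia, that carries the thumbscrew, at x=0, y=+55 mm of the fixture. A grey arm (36 mm wide, 50 to 76 mm above the table) joins it to the column
- runner: workpiece: loose aluminium flange plate 90 (x) by 190 (y) by 14 mm thick, about 0.7 kg, with an upright tube stub 46 mm dia, 40 mm tall (top at 54 mm) at x=0, y=-60 mm. Origin: centre of the plate's underside. Home when its frame coincides with the fixture's. Starts 50 to 90 mm short of the back stop, 20 to 60 mm short of the side stop, turned up to 0.3 rad
- spindle: the screw's travelling spindle, with thumbscrew and foot; moves only up and down. Origin: centre of the underside of the 20 mm dia foot, on the screw axis at x=0, y=+55 mm of the fixture; it meets the plate when it is 14 mm above the table
- thumbscrew (a joint): angle turned, rad; grows as it is tightened (clockwise from above), several turns; at 0 the pin lies along the fixture's x and the foot is 28 mm above the table. Sinks 2.5 mm per rad: the foot meets the plate at about 5.6 rad, then resistance rises by about 0.4 N m per rad. Starts between 0.1 and 3. Turns freely with 0.1 N m and stays where left
- screw_head (a point): middle of the knurled steel head (35 mm dia, 26 mm tall, upright axis), 86 mm above the foot's underside. A steel cross pin, 10 mm dia, round-ended, reaching 60 mm from the axis on each side, goes through the head at this height and turns with it: the screw can be turned by pushing the pin round or pinching the head
- pin_end (a point): point on the cross pin's centre line 50 mm from the axis, at the pin's height, near one of its two ends; turns with the screw
- squeeze_bottle: bystander: white plastic squeeze bottle, red cap, 64 mm dia, 150 mm tall, standing behind the fixture; origin at the centre of its foot
- chip_hammer: bystander: hammer about 200 mm long lying flat, handle to its own -x; origin at mid-length on its underside
- wire_brush: bystander: brush about 200 mm long lying flat, handle to its own -x; origin at mid-length on its underside
- spare_tube: bystander: loose aluminium tube stub, 46 mm dia, 70 mm tall, standing upright off the free (-y) end of the flange; origin at the centre of its foot
- rod_cup: bystander: steel cup, 80 mm dia, 90 mm tall; origin at the centre of its foot
- square_block: bystander: dark steel L-shaped squaring block, about 100 x 75 x 35 mm tall; origin on its underside
- spanner: bystander: spanner about 190 mm long lying flat; origin at mid-length on its underside
Mind the look-alikes: they are no part of the job. Leave any yellow look-alike of the runner alone.

How it is judged:
By the outcome, as a careful person would: the job done as asked, in the order asked, and still so for the second after the job is handed in, with the robot touching nothing.
It also fails if it takes over 61 s, if anything falls off the work surface, if the arm or the gripper's body presses on something with over 40 N, if the wrist force passes 120 N, or if a joint passes its speed limit or range.

## Working session

There is one attempt and no reset: what is moved stays moved. The work goes in short steps, Python scripts to look and compute and a tool call to move; the robot and the scene stay as the last step left them, time stands still between calls to the robot, and variables do not carry over. Pictures are saved under pics/ and viewed, about 8 in all and at most 12, crops included, and the job is handed in when it is done.

Besides the shell and the picture viewer there is one more tool, called after "Call:" as name(argument=value, ...), one argument or row to a line, values as JSON. drive_tool: Moves the arm, as the interface text tells. Its arguments: {"type":"object","properties":{"series":{"type":"array"}},"required":["series"]}

```bash
ls; mkdir -p pics; cat > h.py <<'E'
import numpy as np, cv2
from rig import sensors, capture, camera_model, workorder, r
def snap(name,out=None):
    m=camera_model(name); im,d=capture(name)
    if out: cv2.imwrite('pics/'+out+'.png',im)
    np.savez('pics/'+(out or name)+'.npz',im=im,d=d,**{k:np.array(m[k]) for k in m})
    return im,d,m
def load(out):
    z=np.load('pics/'+out+'.npz'); return z['im'],z['d'],{k:z[k] for k in ('fx','fy','cx','cy','R','t')}
def cloud(d,m):
    v,u=np.indices(d.shape); P=np.stack([(u-m['cx'])/m['fx']*d,(v-m['cy'])/m['fy']*d,d],-1)
    return (P-np.array(m['t']))@np.array(m['R'])
def atz(u,v,z,m):
    R=np.array(m['R']);c=-R.T@np.array(m['t']);k=R.T@np.array([(u-m['cx'])/m['fx'],(v-m['cy'])/m['fy'],1]);return c+k*(z-c[2])/k[2]
E
python3 - <<'E'
from h import *
a,_,m=snap('scene','s0'); b,_,m2=snap('side','e0'); snap('wrist','w0')
s=sensors.sense(); print(s, r.tip_extent)
for q in (m,m2): print(-np.array(q['R']).T@q['t'])
E
```

```text
pics
{'clock': 0.15, 'joints': array([ 2.84442437e-07,  2.13237142e-01, -3.48627003e-02,  1.32352447e+00,
        2.67598715e-05,  1.57077621e+00]), 'qvel': array([ 0.00071583, -0.00121766,  0.00194842, -0.00102389,  0.00068122,
        0.0020982 ]), 'joint_torque': array([ 7.54873927e-04, -6.86405826e+01,  4.87247872e+01,  1.30636684e-02,
        8.93374795e-05, -4.25830592e-06]), 'eef_pos': array([4.99758668e-01, 8.13265020e-06, 2.47953575e-01]), 'ee_rot': array([-3.14076467e+00, -2.67765147e-05,  1.57081670e+00]), 'ft_force': array([0.7388728 , 0.00655132, 1.80569575]), 'ft_torque': array([-0.01013661,  0.01800163, -0.02261752]), 'width': 0.08571253043171155} 0.017
[1.26412615 0.56931096 1.10427369]
[ 0.13914352 -1.22247217  0.84132838]
```

View pics/s0.png

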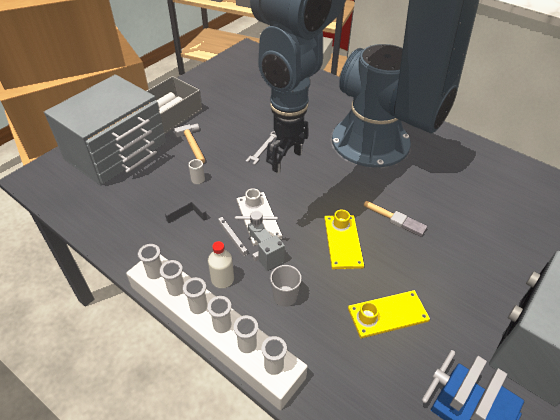

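View pics/e0.png

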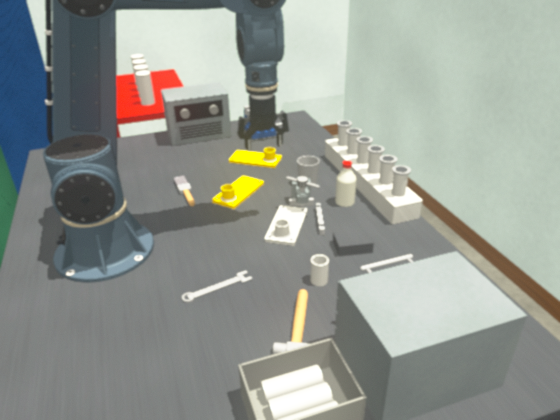

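Scene: the silver flange is at about (258,212) with its stub at (252,197). The screw head and boss are at (257,220), the column at (268,247) and the back stop at (233,236). Look-alikes to leave alone are the yellow flanges at (343,240) and (388,313), the spare tube at (197,172), and the cup at (286,285). I choose the silver one. Next is a close crop and the depth cloud.

```bash
python3 - <<'E'
from h import *
a,d,m=load('s0'); b,d2,m2=load('e0')
A=cv2.resize(a[170:290,170:310],None,fx=4,fy=4,interpolation=cv2.INTER_CUBIC)[:, :560]
B=cv2.resize(b[145:265,255:365],None,fx=4,fy=4,interpolation=cv2.INTER_CUBIC)
B=cv2.copyMakeBorder(B,0,0,0,0,0)
cv2.imwrite('pics/cropA.png',A); cv2.imwrite('pics/cropB.png',B)
for n,(dd,mm) in {'s':(d,m),'e':(d2,m2)}.items():
    P=cloud(dd,mm)
    for uv in ([(252,190),(257,214),(268,245),(233,236),(222,247),(197,163),(286,270),(343,240)] if n=='s' else [(282,222),(303,180),(320,217),(346,163),(308,160),(319,257)]): print(n,uv,P[uv[1],uv[0]].round(3))
E
```

```text
s (252, 190) [ 0.494 -0.136  0.048]
s (257, 214) [ 0.612 -0.014  0.125]
s (268, 245) [0.65  0.057 0.082]
s (233, 236) [ 0.652 -0.074  0.02 ]
s (222, 247) [0.772 0.008 0.154]
s (197, 163) [ 0.52  -0.352  0.055]
s (286, 270) [0.679 0.142 0.073]
s (343, 240) [0.457 0.182 0.016]
e (282, 222) [ 0.517 -0.106  0.044]
e (303, 180) [ 0.615 -0.027  0.127]
e (320, 217) [ 0.648 -0.091  0.021]
e (346, 163) [ 0.767 -0.013  0.151]
e (308, 160) [0.72  0.189 0.076]
e (319, 257) [ 0.544 -0.322  0.063]
```

View pics/cropA.png

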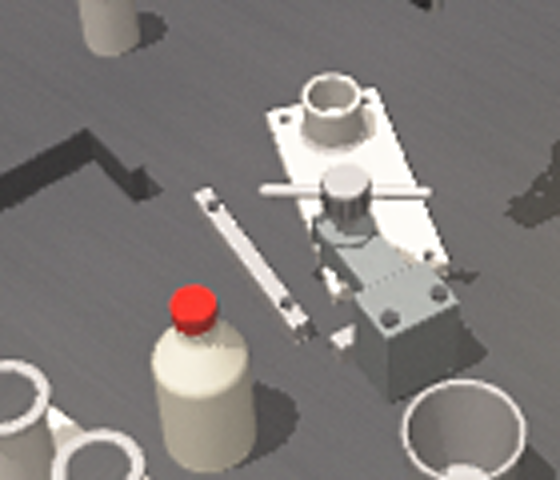

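View pics/cropB.png

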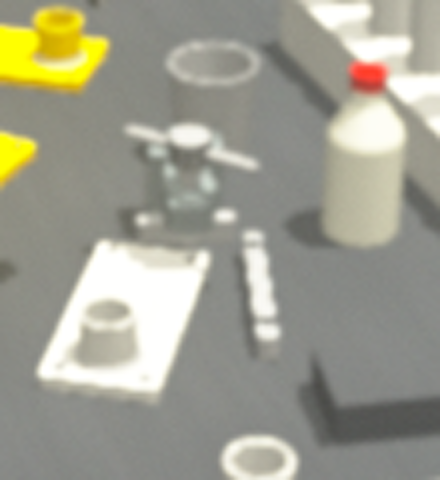

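Crop A confirms the choice. The silver flange is under the boss, with the stub top at crop (331,95). The head is at (346,190), the pin spans (262,190)–(430,193), and the back stop's inner edge runs (212,186)→(312,318). Next I'll fit the poses.

```bash
python3 - <<'E'
from h import *
a,d,m=load('s0'); b,d2,m2=load('e0')
A=lambda U,V,z:atz(170+U/4,170+V/4,z,m)[:2].round(4)
B=lambda U,V,z:atz(255+U/4,145+V/4,z,m2)[:2].round(4)
p,q=A(212,186,.022),A(312,318,.022); print('back A',p,q,np.linalg.norm(q-p),np.arctan2(*(q-p)[::-1])-np.pi/2)
p,q=B(253,322,.022),B(243,232,.022); print('back B',p,q,np.linalg.norm(q-p),np.arctan2(*(q-p)[::-1])-np.pi/2)
print('stub top A',A(331,95,.054),'B',B(110,303,.054))
print('plate A corners',[A(*c,.014) for c in [(266,113),(378,88),(450,262)]])
print('plate B corners',[B(*c,.014) for c in [(37,376),(157,392),(210,250),(100,242)]])
print('pin ends A',A(262,190,.108),A(430,193,.108),'B',B(127,130,.108),B(258,163,.108))
print('head top A',A(346,178,.12),'B',B(190,136,.12))
P=np.concatenate([cloud(d,m).reshape(-1,3),cloud(d2,m2).reshape(-1,3)])
C=np.concatenate([a.reshape(-1,3),b.reshape(-1,3)]).astype(int)
def box(n,lo,hi,sel=None):
    k=np.all((P>lo)&(P<hi),1)
    if sel is not None:k&=sel
    Q=P[k]; c,s,an=cv2.minAreaRect((Q[:,:2]*1000).astype(np.float32)); print(n,len(Q),np.round(c),np.round(s),an,'medz',np.median(Q[:,2]).round(4))
bright=C.min(1)>150
box('column',[.55,.0,.070],[.72,.12,.086])
box('back',[.60,-.16,.015],[.74,.06,.027],bright)
box('head',[.56,-.07,.114],[.66,.04,.16])
box('pin',[.5,-.11,.095],[.7,.07,.115])
box('plate',[.4,-.2,.009],[.6,.0,.018],bright)
E
```

```text
back A [ 0.6166 -0.1477] [ 0.663  -0.0064] 0.14872340098316741 -0.3172853491163088
back B [ 0.6239 -0.1329] [ 0.6671 -0.0107] 0.12961126494251954 -0.3398061811297701
stub top A [ 0.5096 -0.1199] B [ 0.5156 -0.115 ]
plate A corners [array([ 0.5286, -0.1729]), array([ 0.4511, -0.1222]), array([0.5551, 0.0339])]
plate B corners [array([ 0.4522, -0.1305]), array([ 0.5282, -0.1802]), array([ 0.6365, -0.0149]), array([0.5569, 0.0288])]
pin ends A [ 0.6487 -0.0613] [0.5767 0.0309] B [0.5853 0.0388] [ 0.6621 -0.0483]
head top A [ 0.6111 -0.0162] B [ 0.6208 -0.009 ]
column 542 [643.  65.] [153.  65.] 63.63490295410156 medz 0.0787
back 359 [639. -56.] [201.  77.] 89.43631744384766 medz 0.0224
head 343 [617. -15.] [ 38. 115.] 49.95048522949219 medz 0.1203
pin 139 [617. -14.] [ 39. 112.] 52.91746520996094 medz 0.1113
plate 1127 [539. -76.] [188.  91.] 56.85653305053711 medz 0.0146
```

Call:
drive_tool(
  series=[
    {"travel": [-0.05, 0.005, 0], "yaw": 0.18, "grip": 0.085},
    {"travel": [-0.1, 0.01, 0.01], "yaw": 0.36, "grip": 0.085},
    {"travel": [-0.12, 0.011, 0.05], "yaw": 0.54, "grip": 0.085},
    {"travel": [-0.12, 0.011, 0.09], "yaw": 0.58, "grip": 0.085},
    {"travel": [-0.12, 0.011, 0.09], "yaw": 0.58, "grip": 0.085},
  ],
)

```text
clock: 0.78
eef_pos: [0.5088, -0.1198, 0.1557]
ee_rot: [-3.136, 0.002, 0.991]
ft_force: [0.6, 0.4, 0.1]
width: 0.085
```

```bash
python3 - <<'E'
from h import *
snap('wrist','w1'); s=sensors.sense(); print({k:s[k].round(4) for k in('joints','eef_pos','ee_rot','ft_force')},s['clock'])
E
```

```text
{'joints': array([-2.3060e-01,  2.9790e-01, -1.5410e-01,  1.1218e+00, -1.0000e-04,
        1.9190e+00]), 'eef_pos': array([ 0.51  , -0.1198,  0.1578]), 'ee_rot': array([-3.1389e+00,  1.1000e-03,  9.9190e-01]), 'ft_force': array([-0.262 ,  0.0526,  0.2111])} 0.825
```

View pics/w1.png

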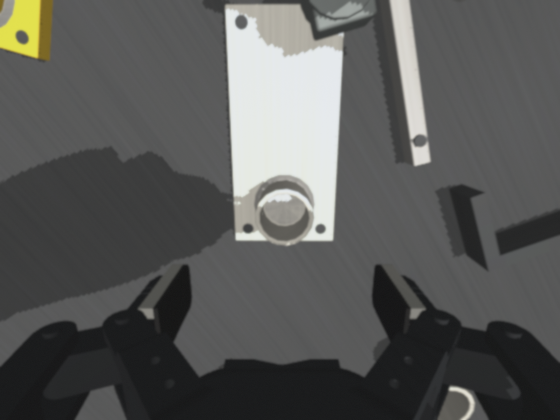

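The wrist view shows the stub rim at about (284,210). The plate's left edge runs (226,5)→(235,240). The back stop's inner edge runs (379,20)→(411,164).

```bash
python3 - <<'E'
from h import *
a,d,m=load('w1')
W=lambda u,v,z:atz(u,v,z,m)[:2].round(4)
print('stub top',W(284,210,.054))
ang=lambda p,q:(np.arctan2(*(q-p)[::-1])-np.pi/2)
c=[W(235,240,.014),W(334,240,.014),W(226,5,.014),W(343,38,.014)];print(c,np.linalg.norm(c[1]-c[0]),ang(c[0],c[2]),ang(c[1],c[3]))
# corner-derived plate centre
p=W(413,164,.022);q=W(389,5,.022);print('back inner?',p,q,ang(p,q)); 
E
python3 - <<'E'
import cv2
a=cv2.imread('pics/w1.png');cv2.imwrite('pics/w1c.png',cv2.resize(a[0:255,215:445],None,fx=2.35,fy=2.35,interpolation=cv2.INTER_CUBIC))
E
```

```text
stub top [ 0.513 -0.116]
[array([ 0.453 , -0.1255]), array([ 0.5295, -0.1752]), array([0.5574, 0.0316]), array([ 0.6194, -0.0354])] 0.09122686007969359 -0.5865322326030941 -0.5714820773093929
back inner? [ 0.6191 -0.149 ] [ 0.6557 -0.0358] -0.31271305457498877
```

View pics/w1c.png

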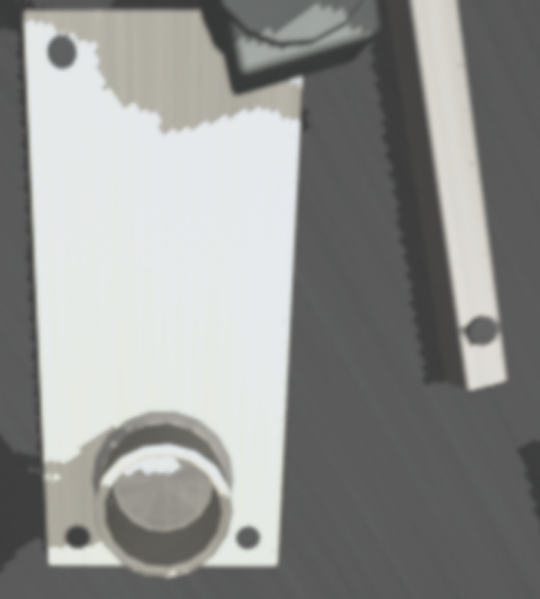

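Call:
drive_tool(
  series=[
    {"travel": [0, 0.001, 0.05], "yaw": 0, "grip": 0.085},
    {"travel": [0, 0.001, 0.1], "yaw": 0, "grip": 0.085},
    {"travel": [0, 0.001, 0.117], "yaw": 0, "grip": 0.085},
    {"travel": [0, 0.001, 0.117], "yaw": 0, "grip": 0.06},
    {"travel": [0, 0.001, 0.117], "yaw": 0, "grip": 0.035},
  ],
)

```text
clock: 1.45
eef_pos: [0.512, -0.1204, 0.0428]
ee_rot: [-3.142, 0.0, 0.993]
ft_force: [0.0, 0.2, 0.0]
width: 0.0513
```

Call:
drive_tool(
  series=[
    {"travel": [0, 0, 0], "yaw": 0, "grip": 0.03},
    {"travel": [0, 0, 0], "yaw": 0, "grip": 0.03},
    {"travel": [0, 0, 0], "yaw": 0, "grip": 0.03},
    {"travel": [0, 0, 0], "yaw": 0, "grip": 0.03},
    {"travel": [0, 0, 0], "yaw": 0, "grip": 0.03},
  ],
)

```text
clock: 2.08
eef_pos: [0.5124, -0.1206, 0.0434]
ee_rot: [3.141, -0.0, 0.993]
ft_force: [-0.6, -0.5, 6.0]
width: 0.0437
```

Call:
drive_tool(
  series=[
    {"travel": [0, 0, 0], "yaw": -0.07, "grip": 0.03},
    {"travel": [0, 0, 0], "yaw": -0.14, "grip": 0.03},
    {"travel": [0, 0, 0], "yaw": -0.21, "grip": 0.03},
    {"travel": [0, 0, 0], "yaw": -0.265, "grip": 0.03},
    {"travel": [0, 0, 0], "yaw": -0.265, "grip": 0.03},
  ],
)

```text
clock: 2.7
eef_pos: [0.5125, -0.1206, 0.0434]
ee_rot: [3.141, 0.0, 1.258]
ft_force: [0.2, -1.0, -1.2]
width: 0.044
```

```bash
python3 - <<'E'
from h import *
snap('wrist','w2'); s=sensors.sense(); print({k:s[k].round(4) for k in('eef_pos','ee_rot','ft_force','ft_torque')},s['clock'])
E
```

```text
{'eef_pos': array([ 0.5124, -0.1206,  0.0435]), 'ee_rot': array([3.1407e+00, 2.0000e-04, 1.2567e+00]), 'ft_force': array([ 0.4852, -0.2452, -1.6297]), 'ft_torque': array([0.0049, 0.1426, 0.1397])} 2.75
```

View pics/w2.png

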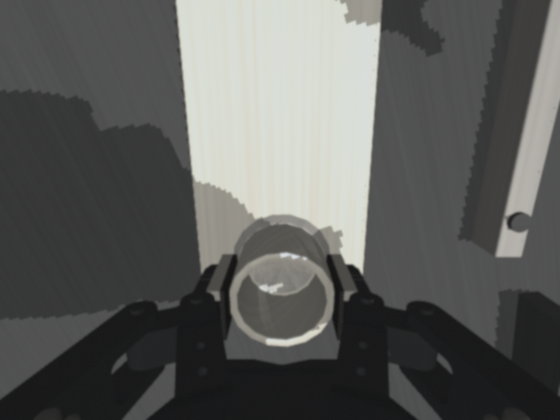

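The stub is gripped and centred. Plate edges run (177,0)→(202,265) and (381,30)→(364,265). The bar's inner edge runs (550,0)→(497,256).

```bash
python3 - <<'E'
from h import *
a,d,m=load('w2')
W=lambda u,v,z:atz(u,v,z,m)[:2].round(4)
ang=lambda p,q:(np.arctan2(*(q-p)[::-1])-np.pi/2)
g=cv2.cvtColor(a,cv2.COLOR_BGR2GRAY).astype(int)
for v in (20,60,120,160,200,240):
    print(v,[(u,g[v,u+1]-g[v,u-1]) for u in range(170,559) if abs(g[v,u+1]-g[v,u-1])>45])
p,q=W(497,256,.022),W(550,0,.022);print('bar',p,q,ang(p,q))
for p,q in ((W(202,262,.014),W(177,0,.014)),(W(365,235,.014),W(381,30,.014))): print(p,q,ang(p,q))
E
```

```text
20 [(176, np.int64(62)), (177, np.int64(100)), (178, np.int64(83)), (345, np.int64(-47)), (380, np.int64(-56)), (381, np.int64(-62)), (546, np.int64(47)), (547, np.int64(46))]
60 [(180, np.int64(61)), (181, np.int64(88)), (182, np.int64(68)), (377, np.int64(-83)), (378, np.int64(-95)), (379, np.int64(-48)), (537, np.int64(47)), (538, np.int64(51))]
120 [(186, np.int64(89)), (187, np.int64(85)), (372, np.int64(-46)), (373, np.int64(-87)), (374, np.int64(-85)), (524, np.int64(50)), (525, np.int64(51)), (554, np.int64(-53)), (555, np.int64(-56))]
160 [(189, np.int64(46)), (190, np.int64(88)), (191, np.int64(82)), (370, np.int64(-81)), (371, np.int64(-93)), (372, np.int64(-49)), (515, np.int64(49)), (516, np.int64(54)), (544, np.int64(-52)), (545, np.int64(-59))]
200 [(194, np.int64(60)), (238, np.int64(47)), (367, np.int64(-81)), (368, np.int64(-93)), (369, np.int64(-49)), (506, np.int64(48)), (507, np.int64(58)), (508, np.int64(49)), (534, np.int64(-49)), (535, np.int64(-62))]
240 [(197, np.int64(53)), (198, np.int64(55)), (340, np.int64(51)), (364, np.int64(-81)), (365, np.int64(-92)), (366, np.int64(-47)), (498, np.int64(58)), (499, np.int64(52)), (525, np.int64(-62))]
bar [ 0.6194 -0.1501] [ 0.6534 -0.0412] -0.3026234168017614
[ 0.4704 -0.1097] [0.5069 0.0087] -0.2990329927744262
[ 0.5587 -0.1216] [ 0.588  -0.0295] -0.3080079641009361
```

Call:
drive_tool(
  series=[
    {"travel": [0.002, 0.015, 0], "yaw": 0, "grip": 0.03},
    {"travel": [0.005, 0.03, 0], "yaw": 0, "grip": 0.03},
    {"travel": [0.008, 0.045, 0], "yaw": 0, "grip": 0.03},
    {"travel": [0.011, 0.06, 0], "yaw": 0, "grip": 0.03},
    {"travel": [0.011, 0.06, 0], "yaw": 0, "grip": 0.03},
  ],
)

```text
clock: 3.38
eef_pos: [0.5738, -0.1288, 0.0435]
ee_rot: [3.14, -0.0, 1.255]
ft_force: [3.5, -0.7, -2.5]
width: 0.0438
```

Call:
drive_tool(
  series=[
    {"travel": [0, 0.002, 0], "yaw": 0, "grip": 0.03},
    {"travel": [0, 0.004, 0], "yaw": 0, "grip": 0.03},
    {"travel": [0, 0.006, 0], "yaw": 0, "grip": 0.03},
    {"travel": [0, 0.007, 0], "yaw": 0, "grip": 0.03},
    {"travel": [0, 0.007, 0], "yaw": 0, "grip": 0.03},
  ],
)

```text
clock: 4.0
eef_pos: [0.5781, -0.1303, 0.0434]
ee_rot: [-3.14, -0.0, 1.255]
ft_force: [-13.4, 4.5, 9.4]
width: 0.0436
```

Call:
drive_tool(
  series=[
    {"travel": [0.003, 0.001, 0], "yaw": 0, "grip": 0.03},
    {"travel": [0.006, 0.001, 0], "yaw": 0, "grip": 0.03},
    {"travel": [0.008, 0.001, 0], "yaw": 0, "grip": 0.03},
    {"travel": [0.01, 0.001, 0], "yaw": 0, "grip": 0.03},
    {"travel": [0.011, 0.001, 0], "yaw": 0, "grip": 0.03},
  ],
)

```text
clock: 4.62
eef_pos: [0.5811, -0.1212, 0.0435]
ee_rot: [-3.139, 0.002, 1.253]
ft_force: [-8.1, -8.1, 3.5]
width: 0.0439
```

Call:
drive_tool(
  series=[
    {"travel": [0.001, 0.002, 0], "yaw": 0, "grip": 0.03},
    {"travel": [0.001, 0.004, 0], "yaw": 0, "grip": 0.03},
    {"travel": [0.001, 0.004, 0], "yaw": 0, "grip": 0.03},
    {"travel": [0.003, 0.003, 0], "yaw": 0, "grip": 0.03},
    {"travel": [0.003, 0.003, 0], "yaw": 0, "grip": 0.03},
  ],
)

```text
clock: 5.25
eef_pos: [0.5813, -0.1211, 0.0435]
ee_rot: [-3.135, 0.008, 1.251]
ft_force: [-24.6, -14.6, 17.0]
width: 0.0436
```

```bash
python3 - <<'E'
from h import *
snap('wrist','w3'); snap('scene','s3'); snap('side','e3');s=sensors.sense(); print({k:s[k].round(4) for k in('eef_pos','ee_rot','ft_force','ft_torque')},s['clock'])
a=load('w3')[0];b=load('s3')[0]
b=cv2.resize(b[180:270,200:300],None,fx=4,fy=4,interpolation=cv2.INTER_CUBIC)
a=a[:360];cv2.imwrite('pics/m3.png',np.hstack([a[:, 160:560],b]))
E
```

```text
{'eef_pos': array([ 0.5813, -0.1211,  0.0435]), 'ee_rot': array([-3.1349,  0.0075,  1.2508]), 'ft_force': array([-24.4797, -14.8691,  17.6511]), 'ft_torque': array([-2.6936,  4.2537,  0.0586])} 5.4
```

View pics/m3.png

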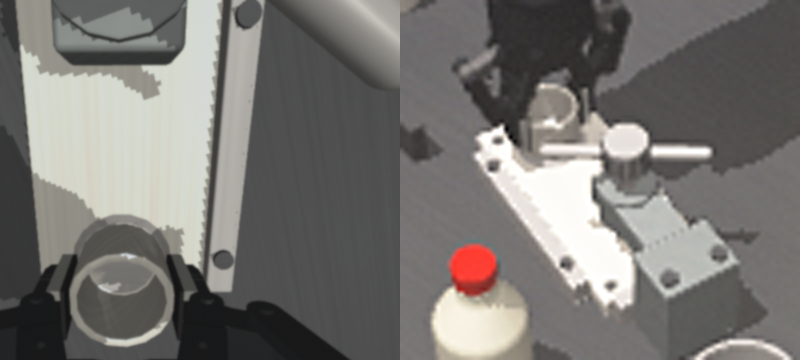

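It looks flush against the back stop, with no visible gap. I'll check squareness numerically.

```bash
python3 - <<'E'
from h import *
a,d,m=load('w3'); g=cv2.GaussianBlur(cv2.cvtColor(a,cv2.COLOR_BGR2GRAY),(3,3),0).astype(int)
f=lambda u,v,z:atz(u,v,z,m)[:2]
for v in (70,100,130,160,190,220): print(v,g[v,355:440:1].tolist() if v in(100,190) else '')
def line(pts,z):
    Q=np.array([f(u,v,z) for u,v in pts]);vx,vy,x,y=cv2.fitLine((Q*1000).astype(np.float32),cv2.DIST_HUBER,0,.01,.01).ravel()
    if vy<0:vx,vy=-vx,-vy
    return -np.arctan2(vx,vy),np.array([x,y])/1000
L=[];B=[];R=[];O=[]
for v in range(60,240,4):
    gr=g[v,2:]-g[v,:-2]
    u=170+np.argmax(gr[170:215])+1; L.append((u,v))
    k=360+np.argmin(gr[360:400])+1; R.append((k,v))
    B.append((k+np.argmax(gr[k:k+25])+1,v)); 
    O.append((k+8+np.argmin(gr[k+8:k+60])+1,v))
for n,p,z in (('left',L,.014),('right',R,.014),('bar in',B,.022),('bar out',O,.022)): print(n,line(p,z),p[::11])
E
```

```text
70 
100 [215, 215, 215, 215, 215, 215, 215, 215, 215, 216, 216, 216, 216, 215, 215, 215, 211, 200, 177, 147, 115, 86, 68, 62, 61, 65, 78, 102, 131, 154, 168, 174, 175, 175, 175, 174, 173, 173, 174, 176, 177, 177, 178, 178, 177, 176, 175, 174, 173, 172, 172, 171, 168, 162, 160, 162, 161, 145, 118, 93, 81, 79, 79, 78, 77, 77, 77, 78, 79, 79, 79, 79, 79, 78, 78, 79, 80, 80, 80, 80, 80, 80, 80, 80, 80]
130 
160 
190 [214, 214, 215, 215, 215, 216, 215, 209, 193, 169, 151, 142, 134, 116, 91, 71, 63, 64, 75, 99, 128, 153, 168, 174, 176, 176, 174, 172, 171, 171, 171, 172, 173, 174, 175, 175, 175, 175, 174, 173, 173, 173, 172, 172, 171, 169, 162, 142, 113, 90, 80, 79, 79, 80, 80, 81, 81, 81, 80, 79, 79, 79, 79, 80, 80, 80, 80, 80, 80, 80, 80, 80, 80, 80, 79, 80, 80, 80, 80, 80, 80, 79, 79, 78, 78]
220 
left (np.float32(-0.31146237), array([ 0.55603766, -0.05253566], dtype=float32)) [(np.int64(181), 60), (np.int64(185), 104), (np.int64(189), 148), (np.int64(193), 192), (np.int64(197), 236)]
right (np.float32(-0.30904123), array([ 0.64055896, -0.08016953], dtype=float32)) [(np.int64(378), 60), (np.int64(374), 104), (np.int64(371), 148), (np.int64(369), 192), (np.int64(397), 236)]
bar in (np.float32(-0.3156262), array([ 0.6417688 , -0.07968875], dtype=float32)) [(np.int64(386), 60), (np.int64(382), 104), (np.int64(378), 148), (np.int64(374), 192), (np.int64(404), 236)]
bar out (np.float32(-0.31467968), array([ 0.6528212, -0.089293 ], dtype=float32)) [(np.int64(417), 60), (np.int64(412), 104), (np.int64(407), 148), (np.int64(403), 192), (np.int64(444), 236)]
```

Squareness: the plate's left edge is at -0.311 rad and the bar at -0.315, so it's square within noise. Releasing.

Call:
drive_tool(
  series=[
    {"travel": [0, 0, 0], "yaw": 0, "grip": 0.06},
    {"travel": [0, 0, 0], "yaw": 0, "grip": 0.06},
    {"travel": [0, 0, 0], "yaw": 0, "grip": 0.06},
    {"travel": [0, 0, -0.03], "yaw": 0, "grip": 0.06},
    {"travel": [0, 0, -0.08], "yaw": 0, "grip": 0.06},
  ],
)

```text
clock: 6.02
eef_pos: [0.581, -0.1203, 0.1231]
ee_rot: [-3.132, 0.008, 1.251]
ft_force: [1.5, 0.0, -1.4]
width: 0.0601
```

Call:
drive_tool(
  series=[
    {"travel": [0, 0, -0.06], "yaw": -0.18, "grip": 0.06},
    {"travel": [0, 0, -0.08], "yaw": -0.36, "grip": 0.075},
    {"travel": [0, 0, -0.08], "yaw": -0.54, "grip": 0.075},
    {"travel": [0, 0, -0.08], "yaw": -0.72, "grip": 0.075},
    {"travel": [0, 0, -0.08], "yaw": -0.9, "grip": 0.075},
  ],
)

```text
clock: 6.65
eef_pos: [0.5821, -0.1198, 0.2031]
ee_rot: [-3.13, -0.003, 2.157]
ft_force: [-0.8, 0.7, 0.0]
width: 0.075
```

```bash
python3 - <<'E'
from h import *
for n in('scene','side','wrist'): snap(n,n[0]+'4')
s=sensors.sense(); print({k:s[k].round(4) for k in('joints','eef_pos','ee_rot','ft_force')},s['clock'])
a=load('s4')[0];b=load('w4')[0]
a=cv2.resize(a[180:270,205:305],(400,360),interpolation=cv2.INTER_CUBIC)
b=cv2.resize(b,(400,300));b=cv2.copyMakeBorder(b,0,60,0,0,0)
cv2.imwrite('pics/m4.png',np.hstack([a,b]))
E
```

```text
{'joints': array([-0.1999,  0.4302,  0.1527,  1.3038, -0.0064,  0.7937]), 'eef_pos': array([ 0.582 , -0.1199,  0.2031]), 'ee_rot': array([-3.1296e+00, -2.8000e-03,  2.1480e+00]), 'ft_force': array([ 0.0969, -0.3219, -0.3526])} 6.8
```

View pics/m4.png

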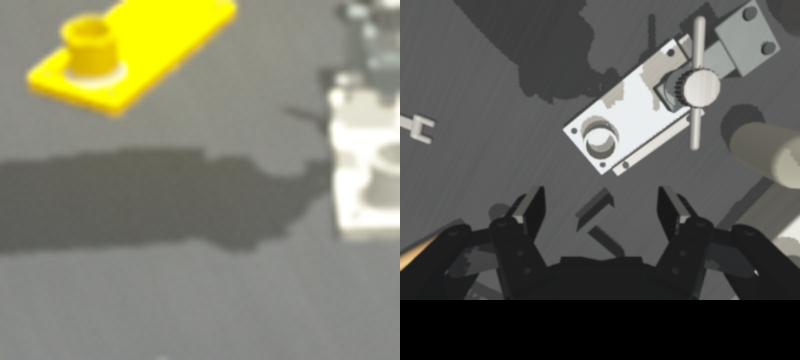

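The wrist view shows the flange flush along the back bar and up to the side stop. The pin spans mosaic (698,18)–(695,148) and the head is at (695,87).

```bash
python3 - <<'E'
from h import *
a,d,m=load('w4')
f=lambda U,V,z:atz((U-400)*1.4,V*1.4,z,m)[:2].round(4)
p,q=f(698,18,.1125),f(695,148,.1125);print('pin',p,q,(p+q)/2,np.linalg.norm(p-q),np.arctan2(*(p-q)[::-1]))
print('head top',f(695,87,.1255))
P=cloud(d,m);k=(np.abs(P[...,0]-.616)<.08)&(np.abs(P[...,1]+.012)<.08)&(P[...,2]>.1)
Q=P[k];print(len(Q),np.percentile(Q[:,2],[5,50,95]).round(4));T=Q[Q[:,2]>.121];print('top pts',len(T),(T.min(0)+T.max(0))/2,np.ptp(T,0))
S=Q[(Q[:,2]<.1205)];print('pin rect',cv2.minAreaRect((S[:,:2]*1000).astype(np.float32)))
E
```

```text
pin [0.5797 0.0318] [ 0.6529 -0.0585] [ 0.6163  -0.01335] 0.11624254814825769 2.2519861921113433
head top [ 0.6103 -0.016 ]
19534 [0.1151 0.2494 0.2827]
top pts 16911 [ 0.59403044 -0.04407403  0.224615  ] [0.10195431 0.09584391 0.20721526]
pin rect ((612.2911987304688, -15.734298706054688), (26.584331512451172, 118.19265747070312), 33.135074615478516)
```

Call:
drive_tool(
  series=[
    {"travel": [0.018, 0.022, 0], "yaw": -0.18, "grip": 0.075},
    {"travel": [0.036, 0.044, 0], "yaw": -0.36, "grip": 0.075},
    {"travel": [0.054, 0.066, 0], "yaw": -0.54, "grip": 0.075},
    {"travel": [0.071, 0.087, 0], "yaw": -0.72, "grip": 0.075},
    {"travel": [0.071, 0.087, 0], "yaw": -0.9, "grip": 0.075},
  ],
)

```text
clock: 7.42
eef_pos: [0.6166, -0.011, 0.202]
ee_rot: [-3.137, -0.011, 3.051]
ft_force: [0.1, -0.9, -0.3]
width: 0.0749
```

Call:
drive_tool(
  series=[
    {"travel": [0, 0, 0], "yaw": -0.18, "grip": 0.075},
    {"travel": [0, 0, 0], "yaw": -0.36, "grip": 0.075},
    {"travel": [0, 0, 0], "yaw": -0.54, "grip": 0.075},
    {"travel": [0, 0, 0], "yaw": -0.72, "grip": 0.075},
    {"travel": [0, 0, 0], "yaw": -0.9, "grip": 0.075},
  ],
)

```text
clock: 8.05
eef_pos: [0.6166, -0.0109, 0.202]
ee_rot: [3.136, -0.011, -2.331]
ft_force: [0.2, -0.1, -0.9]
width: 0.0749
```

Call:
drive_tool(
  series=[
    {"travel": [0, 0, 0], "yaw": -0.18, "grip": 0.075},
    {"travel": [0, 0, 0], "yaw": -0.36, "grip": 0.075},
    {"travel": [0, 0, 0], "yaw": -0.54, "grip": 0.075},
    {"travel": [0, 0, 0], "yaw": -0.72, "grip": 0.075},
    {"travel": [0, 0, 0], "yaw": -0.9, "grip": 0.075},
  ],
)

```text
clock: 8.68
eef_pos: [0.6167, -0.0108, 0.2019]
ee_rot: [3.13, -0.002, -1.431]
ft_force: [-0.2, 0.0, -0.1]
width: 0.0744
```

Call:
drive_tool(
  series=[
    {"travel": [0.002, 0, 0], "yaw": -0.18, "grip": 0.075},
    {"travel": [0.002, 0, 0], "yaw": -0.36, "grip": 0.075},
    {"travel": [0.002, 0, 0], "yaw": -0.54, "grip": 0.075},
    {"travel": [0.002, 0, 0.04], "yaw": -0.54, "grip": 0.075},
    {"travel": [0.002, 0, 0.07], "yaw": -0.54, "grip": 0.075},
  ],
)

```text
clock: 9.3
eef_pos: [0.616, -0.0129, 0.1307]
ee_rot: [3.13, 0.004, -0.896]
ft_force: [-0.7, 0.5, -0.3]
width: 0.0752
```

```bash
python3 - <<'E'
from h import *
snap('wrist','w5'); s=sensors.sense(); print({k:s[k].round(4) for k in('joints','eef_pos','ee_rot','ft_force')},s['clock'])
cv2.imwrite('pics/w5.png',load('w5')[0])
E
```

```text
{'joints': array([-0.0191,  0.5083,  0.0798,  1.1587, -0.0039, -2.2654]), 'eef_pos': array([ 0.6142, -0.0129,  0.1268]), 'ee_rot': array([ 3.1265,  0.0075, -0.8954]), 'ft_force': array([-0.7096,  0.2026, -5.313 ])} 9.35
```

View pics/w5.png

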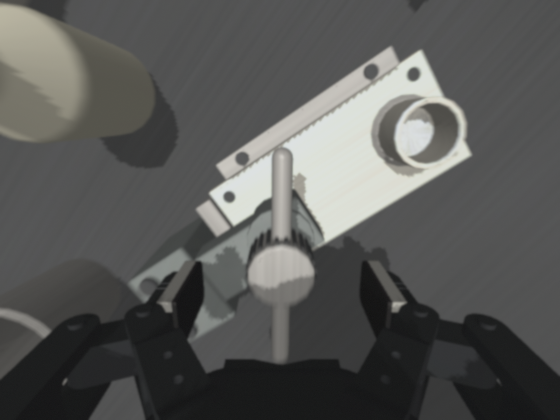

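The pin is aligned with the tool x axis, from (283,150) to (281,360). The head is centred between the jaws at (281,275), and the flange is flush to both bars. Descend and pinch.

Call:
drive_tool(
  series=[
    {"travel": [0.001, -0.001, 0.008], "yaw": 0, "grip": 0.075},
    {"travel": [0.001, -0.001, 0.009], "yaw": 0, "grip": 0.05},
    {"travel": [0.001, -0.001, 0.009], "yaw": 0, "grip": 0.02},
    {"travel": [0.001, -0.001, 0.009], "yaw": 0, "grip": 0.02},
    {"travel": [0.001, -0.001, 0.009], "yaw": 0, "grip": 0.02},
  ],
)

```text
clock: 9.98
eef_pos: [0.6164, -0.0129, 0.119]
ee_rot: [3.129, 0.006, -0.896]
ft_force: [1.6, 1.3, 6.5]
width: 0.0313
```

Call:
drive_tool(
  series=[
    {"travel": [0, 0, 0], "yaw": 0, "grip": 0.02},
    {"travel": [0, 0, 0], "yaw": 0, "grip": 0.02},
    {"travel": [0, 0, 0], "yaw": 0, "grip": 0.02},
    {"travel": [0, 0, 0], "yaw": 0.05, "grip": 0.02},
    {"travel": [0, 0, 0], "yaw": 0.1, "grip": 0.02},
  ],
)

```text
clock: 10.6
eef_pos: [0.6165, -0.0129, 0.119]
ee_rot: [3.128, 0.005, -0.997]
ft_force: [1.9, 1.5, -1.6]
width: 0.0315
```

Call:
drive_tool(
  series=[
    {"travel": [0, 0, 0.0004], "yaw": 0.18, "grip": 0.02},
    {"travel": [0, 0, 0.0009], "yaw": 0.36, "grip": 0.02},
    {"travel": [0, 0, 0.0013], "yaw": 0.54, "grip": 0.02},
    {"travel": [0, 0, 0.0018], "yaw": 0.72, "grip": 0.02},
    {"travel": [0, 0, 0.0022], "yaw": 0.9, "grip": 0.02},
  ],
)

```text
clock: 11.22
eef_pos: [0.6166, -0.0128, 0.1167]
ee_rot: [3.13, -0.007, -1.903]
ft_force: [1.5, 1.9, -2.9]
width: 0.0313
```

```bash
python3 - <<'E'
from h import *
snap('wrist','w6'); s=sensors.sense(); print({k:s[k].round(4) for k in('joints','eef_pos','ee_rot','ft_force','ft_torque')},s['clock'])
E
```

```text
{'joints': array([-0.0192,  0.5164,  0.0666,  1.1348, -0.0032, -1.2483]), 'eef_pos': array([ 0.6166, -0.0128,  0.1167]), 'ee_rot': array([ 3.1295, -0.0074, -1.9125]), 'ft_force': array([ 2.3623,  1.6734, -2.1997]), 'ft_torque': array([ 0.355 , -0.5916, -0.0872])} 11.275
```

Call:
drive_tool(
  series=[
    {"travel": [0, 0, 0.0004], "yaw": 0.18, "grip": 0.02},
    {"travel": [0, 0, 0.0009], "yaw": 0.36, "grip": 0.02},
    {"travel": [0, 0, 0.0013], "yaw": 0.54, "grip": 0.02},
    {"travel": [0, 0, 0.0018], "yaw": 0.72, "grip": 0.02},
    {"travel": [0, 0, 0.0022], "yaw": 0.9, "grip": 0.02},
  ],
)

```text
clock: 11.9
eef_pos: [0.6167, -0.0127, 0.1145]
ee_rot: [3.14, -0.014, -2.815]
ft_force: [2.3, 0.2, -2.2]
width: 0.0312
```

Call:
drive_tool(
  series=[
    {"travel": [0, 0, 0.0004], "yaw": 0.18, "grip": 0.02},
    {"travel": [0, 0, 0.0009], "yaw": 0.36, "grip": 0.02},
    {"travel": [0, 0, 0.0013], "yaw": 0.54, "grip": 0.02},
    {"travel": [0, 0, 0.0018], "yaw": 0.72, "grip": 0.02},
    {"travel": [0, 0, 0.0022], "yaw": 0.9, "grip": 0.02},
  ],
)

```text
clock: 12.52
eef_pos: [0.6171, -0.0127, 0.1122]
ee_rot: [-3.133, -0.01, 2.565]
ft_force: [2.5, -0.9, -5.0]
width: 0.0312
```

Call:
drive_tool(
  series=[
    {"travel": [0, 0, 0.0004], "yaw": 0.18, "grip": 0.02},
    {"travel": [0, 0, 0.0009], "yaw": 0.36, "grip": 0.02},
    {"travel": [0, 0, 0.0013], "yaw": 0.54, "grip": 0.02},
    {"travel": [0, 0, 0.0018], "yaw": 0.72, "grip": 0.02},
    {"travel": [0, 0, 0.0022], "yaw": 0.9, "grip": 0.02},
  ],
)

```text
clock: 13.15
eef_pos: [0.6173, -0.0132, 0.11]
ee_rot: [-3.129, 0.002, 1.662]
ft_force: [0.6, -2.9, -4.9]
width: 0.031
```

Call:
drive_tool(
  series=[
    {"travel": [0, 0, 0.0004], "yaw": 0.18, "grip": 0.02},
    {"travel": [0, 0, 0.0009], "yaw": 0.36, "grip": 0.02},
    {"travel": [0, 0, 0.0013], "yaw": 0.54, "grip": 0.02},
    {"travel": [0, 0, 0.0017], "yaw": 0.7, "grip": 0.02},
    {"travel": [0, 0, 0.0017], "yaw": 0.7, "grip": 0.02},
  ],
)

```text
clock: 13.78
eef_pos: [0.6171, -0.0135, 0.1082]
ee_rot: [-3.133, 0.01, 0.965]
ft_force: [-3.0, -0.4, -1.5]
width: 0.031
```

```bash
python3 - <<'E'
from h import *
snap('wrist','w7'); s=sensors.sense(); print({k:s[k].round(4) for k in('joints','eef_pos','ee_rot','ft_force','ft_torque','joint_torque')},s['clock'])
E
```

```text
{'joints': array([-0.0199,  0.5217,  0.053 ,  1.1149, -0.004 ,  2.1542]), 'eef_pos': array([ 0.6171, -0.0135,  0.1082]), 'ee_rot': array([-3.1332,  0.0104,  0.9676]), 'ft_force': array([-3.0183, -1.7824, -1.5703]), 'ft_torque': array([-0.9836, -0.2808, -0.1375]), 'joint_torque': array([  1.4075, -93.9275,  47.886 ,  -0.1989,   1.1712,   0.7976])} 13.825
```

Call:
drive_tool(
  series=[
    {"travel": [0, 0, 0], "yaw": 0, "grip": 0.065},
    {"travel": [0, 0, 0], "yaw": 0, "grip": 0.065},
    {"travel": [0, 0, -0.005], "yaw": 0, "grip": 0.065},
    {"travel": [0, 0, -0.045], "yaw": 0, "grip": 0.065},
    {"travel": [0, 0, -0.045], "yaw": 0, "grip": 0.065},
  ],
)

```text
clock: 14.45
eef_pos: [0.6194, -0.0133, 0.1565]
ee_rot: [-3.137, 0.007, 0.968]
ft_force: [0.3, 0.7, 0.8]
width: 0.0649
```

```bash
python3 - <<'E'
from h import *
snap('wrist','w8'); s=sensors.sense(); print({k:s[k].round(4) for k in('joints','eef_pos','ee_rot','ft_force','ft_torque','joint_torque')},s['clock'])
cv2.imwrite('pics/w8.png',load('w8')[0])
E
```

```text
{'joints': array([-0.0196,  0.4979,  0.1352,  1.2179, -0.0039,  2.1539]), 'eef_pos': array([ 0.6186, -0.0133,  0.1548]), 'ee_rot': array([-3.1356,  0.0087,  0.9681]), 'ft_force': array([-0.1761, -0.3637, -1.1531]), 'ft_torque': array([0.0697, 0.0114, 0.0353]), 'joint_torque': array([ 2.90000e-03, -9.56629e+01,  5.01543e+01,  1.04040e+00,
       -2.07000e-02,  2.20000e-03])} 14.5
```

View pics/w8.png

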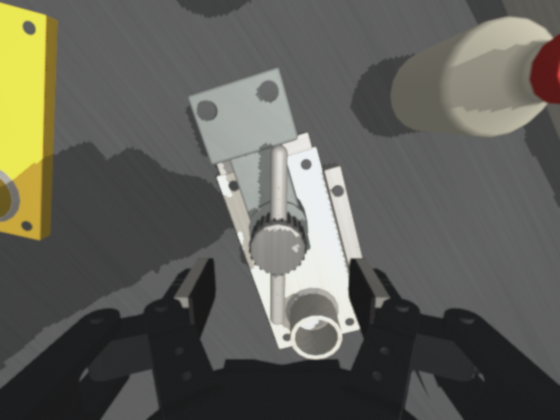

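No slip: the pin is still aligned with the tool, (279,150)→(277,320), so θ≈5.0. Winding back π above the pin.

Call:
drive_tool(
  series=[
    {"travel": [0, 0, 0], "yaw": -0.18, "grip": 0.075},
    {"travel": [0, 0, 0], "yaw": -0.36, "grip": 0.075},
    {"travel": [0, 0, 0], "yaw": -0.54, "grip": 0.075},
    {"travel": [0, 0, 0], "yaw": -0.72, "grip": 0.075},
    {"travel": [0, 0, 0], "yaw": -0.9, "grip": 0.075},
  ],
)

```text
clock: 15.12
eef_pos: [0.6183, -0.0133, 0.154]
ee_rot: [-3.13, 0.0, 1.874]
ft_force: [1.3, -0.2, -0.4]
width: 0.0748
```

Call:
drive_tool(
  series=[
    {"travel": [0, 0, 0], "yaw": -0.18, "grip": 0.075},
    {"travel": [0, 0, 0], "yaw": -0.36, "grip": 0.075},
    {"travel": [0, 0, 0], "yaw": -0.54, "grip": 0.075},
    {"travel": [0, 0, 0], "yaw": -0.72, "grip": 0.075},
    {"travel": [0, 0, 0], "yaw": -0.9, "grip": 0.075},
  ],
)

```text
clock: 15.75
eef_pos: [0.6179, -0.0132, 0.1532]
ee_rot: [-3.134, -0.01, 2.781]
ft_force: [-0.1, 0.2, -0.3]
width: 0.0752
```

Call:
drive_tool(
  series=[
    {"travel": [0, 0, 0], "yaw": -0.18, "grip": 0.075},
    {"travel": [0, 0, 0], "yaw": -0.36, "grip": 0.075},
    {"travel": [0, 0, 0], "yaw": -0.54, "grip": 0.075},
    {"travel": [0, 0, 0], "yaw": -0.72, "grip": 0.075},
    {"travel": [0, 0, 0], "yaw": -0.9, "grip": 0.075},
  ],
)

```text
clock: 16.38
eef_pos: [0.6175, -0.0132, 0.1525]
ee_rot: [3.138, -0.013, -2.596]
ft_force: [0.3, 0.1, -0.3]
width: 0.075
```

Call:
drive_tool(
  series=[
    {"travel": [0, 0, 0], "yaw": -0.18, "grip": 0.075},
    {"travel": [0, 0, 0], "yaw": -0.36, "grip": 0.075},
    {"travel": [0, 0, 0], "yaw": -0.44, "grip": 0.075},
    {"travel": [0, 0, 0], "yaw": -0.44, "grip": 0.075},
    {"travel": [0, 0, 0], "yaw": -0.44, "grip": 0.075},
  ],
)

```text
clock: 17.0
eef_pos: [0.6174, -0.0132, 0.1521]
ee_rot: [3.132, -0.01, -2.158]
ft_force: [-1.0, 0.1, -0.2]
width: 0.0755
```

Call:
drive_tool(
  series=[
    {"travel": [0, 0, 0.025], "yaw": 0.015, "grip": 0.075},
    {"travel": [0, 0, 0.044], "yaw": 0.015, "grip": 0.075},
    {"travel": [0, 0, 0.045], "yaw": 0.015, "grip": 0.075},
    {"travel": [0, 0, 0.045], "yaw": 0.015, "grip": 0.05},
    {"travel": [0, 0, 0.045], "yaw": 0.015, "grip": 0.02},
  ],
)

```text
clock: 17.62
eef_pos: [0.6173, -0.0133, 0.1081]
ee_rot: [3.134, -0.01, -2.173]
ft_force: [-1.0, -0.8, -0.4]
width: 0.0398
```

Call:
drive_tool(
  series=[
    {"travel": [0, 0, 0], "yaw": 0, "grip": 0.02},
    {"travel": [0, 0, 0], "yaw": 0, "grip": 0.02},
    {"travel": [0, 0, 0], "yaw": 0, "grip": 0.02},
    {"travel": [0, 0, 0], "yaw": 0, "grip": 0.02},
    {"travel": [0, 0, 0], "yaw": 0, "grip": 0.02},
  ],
)

```text
clock: 18.25
eef_pos: [0.617, -0.0131, 0.1086]
ee_rot: [3.133, -0.01, -2.173]
ft_force: [-4.4, 2.4, 3.4]
width: 0.0311
```

Call:
drive_tool(
  series=[
    {"travel": [0, 0, 0.0003], "yaw": 0.1, "grip": 0.02},
    {"travel": [0, 0, 0.0005], "yaw": 0.2, "grip": 0.02},
    {"travel": [0, 0, 0.0008], "yaw": 0.3, "grip": 0.02},
    {"travel": [0, 0, 0.001], "yaw": 0.4, "grip": 0.02},
    {"travel": [0, 0, 0.001], "yaw": 0.4, "grip": 0.02},
  ],
)

```text
clock: 18.88
eef_pos: [0.6169, -0.013, 0.1077]
ee_rot: [3.137, -0.012, -2.572]
ft_force: [-1.9, 1.0, -1.6]
width: 0.0311
```

```bash
cat > st.py <<'E'
from h import *
s=sensors.sense(); print({k:s[k].round(3) for k in('joints','eef_pos','ee_rot','ft_force','ft_torque','joint_torque')},s['width'],s['clock'])
E
python3 st.py
```

```text
{'joints': array([-0.02 ,  0.521,  0.051,  1.113, -0.003, -0.589]), 'eef_pos': array([ 0.617, -0.013,  0.108]), 'ee_rot': array([ 3.137, -0.012, -2.572]), 'ft_force': array([-1.93 ,  0.977, -1.593]), 'ft_torque': array([ 0.306,  0.49 , -0.165]), 'joint_torque': array([ -0.486, -94.457,  48.241,  -0.82 ,  -0.392,   1.357])} 0.031099301164235028 18.875
```

Call:
drive_tool(
  series=[
    {"travel": [0, 0, 0.0003], "yaw": 0.1, "grip": 0.02},
    {"travel": [0, 0, 0.0005], "yaw": 0.2, "grip": 0.02},
    {"travel": [0, 0, 0.0008], "yaw": 0.3, "grip": 0.02},
    {"travel": [0, 0, 0.0012], "yaw": 0.45, "grip": 0.02},
    {"travel": [0, 0, 0.0012], "yaw": 0.45, "grip": 0.02},
  ],
)

```text
clock: 19.5
eef_pos: [0.6169, -0.0129, 0.1071]
ee_rot: [-3.14, -0.012, -3.022]
ft_force: [-4.4, 0.2, 5.1]
width: 0.0311
```

```bash
python3 st.py
```

```text
{'joints': array([-0.02 ,  0.521,  0.05 ,  1.111, -0.003, -0.139]), 'eef_pos': array([ 0.617, -0.013,  0.107]), 'ee_rot': array([-3.14 , -0.012, -3.022]), 'ft_force': array([-4.424,  0.17 ,  5.116]), 'ft_torque': array([ 0.452,  0.761, -0.034]), 'joint_torque': array([ -0.262, -90.5  ,  46.532,  -1.52 ,  -0.508,   1.672])} 0.03106387795027479 19.5
```

Call:
drive_tool(
  series=[
    {"travel": [0, 0, 0.0003], "yaw": 0.1, "grip": 0.02},
    {"travel": [0, 0, 0.0005], "yaw": 0.2, "grip": 0.02},
    {"travel": [0, 0, 0.0008], "yaw": 0.3, "grip": 0.02},
    {"travel": [0, 0, 0.0008], "yaw": 0.3, "grip": 0.02},
    {"travel": [0, 0, 0.0008], "yaw": 0.3, "grip": 0.02},
  ],
)

```text
clock: 20.12
eef_pos: [0.6171, -0.0129, 0.1071]
ee_rot: [-3.137, -0.011, 2.964]
ft_force: [-5.3, -0.2, 7.5]
width: 0.0311
```

```bash
python3 st.py
```

```text
{'joints': array([-0.02 ,  0.521,  0.049,  1.11 , -0.003,  0.158]), 'eef_pos': array([ 0.617, -0.013,  0.107]), 'ee_rot': array([-3.137, -0.011,  2.964]), 'ft_force': array([-5.282, -0.162,  7.536]), 'ft_torque': array([0.469, 0.821, 0.227]), 'joint_torque': array([ -0.133, -89.654,  46.434,  -1.835,  -0.447,   0.248])} 0.031099402135385614 20.125
```

Call:
drive_tool(
  series=[
    {"travel": [0, 0, 0], "yaw": 0.1, "grip": 0.02},
    {"travel": [0, 0, 0], "yaw": 0.2, "grip": 0.02},
    {"travel": [0, 0, 0], "yaw": 0.3, "grip": 0.02},
    {"travel": [0, 0, 0], "yaw": 0.3, "grip": 0.02},
    {"travel": [0, 0, 0], "yaw": 0.3, "grip": 0.02},
  ],
)

```text
clock: 20.75
eef_pos: [0.617, -0.0129, 0.1071]
ee_rot: [-3.134, -0.009, 2.668]
ft_force: [-2.7, 0.1, -1.5]
width: 0.0311
```

```bash
python3 st.py
```

```text
{'joints': array([-0.02 ,  0.521,  0.049,  1.11 , -0.003,  0.454]), 'eef_pos': array([ 0.617, -0.013,  0.107]), 'ee_rot': array([-3.134, -0.009,  2.668]), 'ft_force': array([-2.724,  0.084, -1.506]), 'ft_torque': array([0.528, 0.169, 0.395]), 'joint_torque': array([-8.6000e-02, -9.4752e+01,  4.8334e+01, -5.4800e-01, -4.3100e-01,
        4.2600e-01])} 0.031081765124319576 20.75
```

Call:
drive_tool(
  series=[
    {"travel": [0, 0, 0], "yaw": 0.1, "grip": 0.02},
    {"travel": [0, 0, 0], "yaw": 0.2, "grip": 0.02},
    {"travel": [0, 0, 0], "yaw": 0.3, "grip": 0.02},
    {"travel": [0, 0, 0], "yaw": 0.3, "grip": 0.02},
    {"travel": [0, 0, 0], "yaw": 0.3, "grip": 0.02},
  ],
)

```text
clock: 21.38
eef_pos: [0.617, -0.0129, 0.107]
ee_rot: [-3.132, -0.007, 2.371]
ft_force: [-0.8, -1.3, -5.3]
width: 0.0311
```

```bash
python3 st.py
```

```text
{'joints': array([-0.02 ,  0.521,  0.049,  1.11 , -0.003,  0.751]), 'eef_pos': array([ 0.617, -0.013,  0.107]), 'ee_rot': array([-3.132, -0.007,  2.371]), 'ft_force': array([-0.784, -1.307, -5.314]), 'ft_torque': array([ 0.319, -0.333,  0.615]), 'joint_torque': array([ 5.6000e-02, -9.5830e+01,  4.8352e+01,  1.9100e-01, -2.9100e-01,
        6.2000e-01])} 0.031057738506228717 21.375
```

The torque has risen steadily to 0.62 N·m, which is clearly snug. Let go and retreat.

Call:
drive_tool(
  series=[
    {"travel": [0, 0, 0], "yaw": 0, "grip": 0.07},
    {"travel": [0, 0, 0], "yaw": 0, "grip": 0.07},
    {"travel": [0, 0, 0], "yaw": 0, "grip": 0.07},
    {"travel": [0, 0, -0.04], "yaw": 0, "grip": 0.07},
    {"travel": [0, 0, -0.09], "yaw": 0, "grip": 0.07},
  ],
)

```text
clock: 22.0
eef_pos: [0.6174, -0.0127, 0.1974]
ee_rot: [-3.131, -0.008, 2.371]
ft_force: [-0.4, 0.0, 0.3]
width: 0.0698
```

```bash
python3 - <<'E'
from h import *
snap('wrist','w9'); snap('scene','sc9'); snap('side','sd9')
s=sensors.sense(); print({k:s[k].round(4) for k in('eef_pos','ee_rot','ft_force')},s['clock'])
a=load('w9')[0]; b=load('sc9')[0]; c=load('sd9')[0]
b=cv2.resize(b[180:265,205:290],(300,300),interpolation=cv2.INTER_CUBIC); c=cv2.resize(c[150:260,250:350],(300,300),interpolation=cv2.INTER_CUBIC)
x=np.vstack([b,c]); w=cv2.resize(a[:, 60:500],(500,477));w=cv2.copyMakeBorder(w,0,123,0,0,0);cv2.imwrite('pics/m9.png',np.hstack([w,x]))
E
```

```text
{'eef_pos': array([ 0.6196, -0.0127,  0.1997]), 'ee_rot': array([-3.1353e+00, -2.9000e-03,  2.3713e+00]), 'ft_force': array([-0.4317,  0.5414, -1.6776])} 22.15
```

View pics/m9.png

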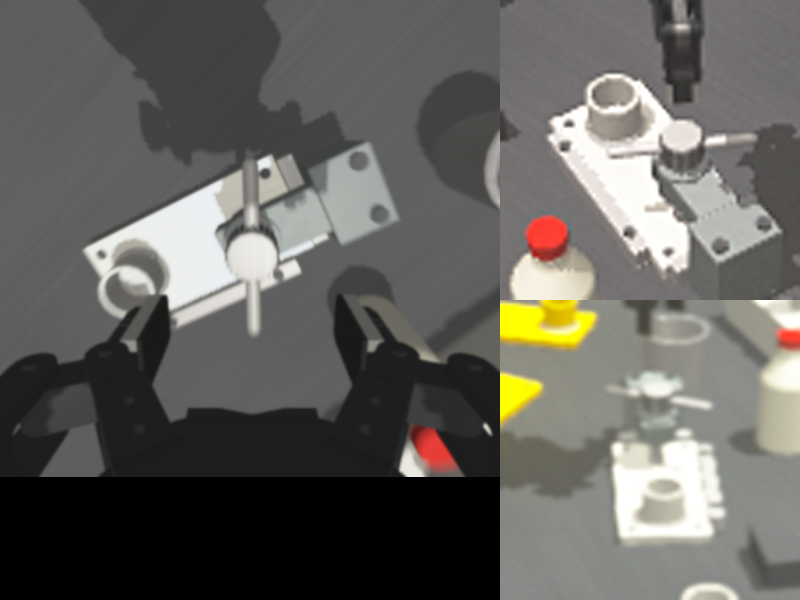

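The pin is still parallel to the tool x axis, (250,155)→(254,330), so it didn't slip, and the flange looks flush. One numeric check of both gaps before handing in.

```bash
python3 - <<'E'
from h import *
from scipy.ndimage import map_coordinates as mc
a,d,m=load('w9'); g=cv2.cvtColor(a,cv2.COLOR_BGR2GRAY).astype(float)
ya=-.314; X=np.array([np.cos(ya),np.sin(ya)]);Y=np.array([-X[1],X[0]]);O=np.array([.5998,-.064])
def samp(x,y,z):
    p=np.array([*(O+x*X+y*Y),z]);c=np.array(m['R'])@p+m['t'];u,v=m['fx']*c[0]/c[2]+m['cx'],m['fy']*c[1]/c[2]+m['cy'];return mc(g,[[v],[u]],order=1)[0]
def edges(f,lo,hi):
    t=np.arange(lo,hi,.0005);q=np.array([f(k) for k in t]);G=np.gradient(q);return [(round(t[i]*1000,1),int(G[i])) for i in range(1,len(t)-1) if abs(G[i])>4 and abs(G[i])>=abs(G[i-1]) and abs(G[i])>abs(G[i+1])]
for x in (-.036,-.032,-.028): print('side x',x,'z14',edges(lambda k:samp(x,k,.014),.08,.12),'z22',edges(lambda k:samp(x,k,.022),.08,.12))
for y in (-.05,-.02,.0,.07): print('back y',y,'z14',edges(lambda k:samp(k,y,.014),.035,.07),'z22',edges(lambda k:samp(k,y,.022),.035,.07))
E
```

```text
side x -0.036 z14 [(np.float64(84.5), 17), (np.float64(92.5), -16), (np.float64(94.5), 8), (np.float64(104.0), 4), (np.float64(107.5), -19)] z22 [(np.float64(85.0), 20), (np.float64(92.0), -16), (np.float64(94.0), 7), (np.float64(107.5), -19)]
side x -0.032 z14 [(np.float64(85.0), 20), (np.float64(92.5), -15), (np.float64(95.0), 6), (np.float64(108.0), -15)] z22 [(np.float64(85.0), 18), (np.float64(92.0), -15), (np.float64(94.5), 6), (np.float64(107.5), -15)]
side x -0.028 z14 [(np.float64(83.5), 4), (np.float64(92.5), -13), (np.float64(94.5), 5), (np.float64(108.0), -17)] z22 [(np.float64(92.5), -14), (np.float64(94.5), 6), (np.float64(107.0), -16)]
back y -0.05 z14 [(np.float64(45.5), -16), (np.float64(49.0), 12), (np.float64(64.5), -12)] z22 [(np.float64(42.0), -13), (np.float64(46.0), 12), (np.float64(60.5), -11)]
back y -0.02 z14 [(np.float64(45.0), -16), (np.float64(49.0), 14), (np.float64(64.0), -11)] z22 [(np.float64(42.5), -14), (np.float64(46.0), 14), (np.float64(60.5), -13)]
back y 0.0 z14 [(np.float64(44.5), -15), (np.float64(49.0), 14), (np.float64(64.0), -12)] z22 [(np.float64(42.0), -18), (np.float64(45.5), 15), (np.float64(61.0), -13)]
back y 0.07 z14 [(np.float64(38.0), 8), (np.float64(45.5), -17), (np.float64(49.0), 16), (np.float64(64.0), -15)] z22 [(np.float64(35.5), 9), (np.float64(42.5), -18), (np.float64(46.0), 17), (np.float64(61.5), -15)]
```

```bash
python3 - <<'E'
from h import *
from scipy.ndimage import map_coordinates as mc
X=np.array([np.cos(-.314),np.sin(-.314)]);Y=np.array([-X[1],X[0]]);O=np.array([.5998,-.064])
for n in ('w4','w5','w8','w9','sc9','sd9'):
    a,d,m=load(n); g=cv2.cvtColor(a,cv2.COLOR_BGR2GRAY).astype(float)
    def samp(x,y,z):
        p=np.array([*(O+x*X+y*Y),z]);c=np.array(m['R'])@p+m['t'];return mc(g,[[m['fy']*c[1]/c[2]+m['cy']],[m['fx']*c[0]/c[2]+m['cx']]],order=1,mode='nearest')[0]
    def edges(f,lo,hi):
        t=np.arange(lo,hi,.0005);G=np.gradient(np.array([f(k) for k in t]));return [(round(float(t[i])*1000,1),int(G[i])) for i in range(1,len(t)-1) if abs(G[i])>5 and abs(G[i])>=abs(G[i-1]) and abs(G[i])>abs(G[i+1])]
    for x in (-.034,.034): print(n,x,'free end',edges(lambda k:samp(x,k,.014),-.105,-.088),'stop',edges(lambda k:samp(x,k,.022),.09,.112), 'home end z14',edges(lambda k:samp(x,k,.014),.088,.1))
    print('   -x edge',[edges(lambda k:samp(k,y,.014),-.053,-.038) for y in (-.08,-.03,.03,.08)])
E
```

```text
w4 -0.034 free end [(-97.0, 27), (-89.5, -23)] stop [(93.0, 22), (107.0, -17)] home end z14 [(92.5, -23), (96.0, 25), (99.5, -5)]
w4 0.034 free end [(-97.0, 27)] stop [(109.0, -17)] home end z14 []
   -x edge [[(-45.5, 32)], [(-45.5, 28)], [(-46.0, 33)], [(-50.5, -5), (-46.0, 34)]]
w5 -0.034 free end [(-96.0, 23)] stop [(107.0, -12), (110.5, 6)] home end z14 []
w5 0.034 free end [(-96.0, 24)] stop [(92.0, 19), (105.5, -16)] home end z14 [(92.0, -27), (94.5, 18)]
   -x edge [[(-44.0, 22)], [(-44.0, 22)], [(-44.5, 22)], []]
w8 -0.034 free end [(-96.5, 21), (-89.0, -21)] stop [(92.5, -8), (103.0, -7), (105.5, 8)] home end z14 [(92.0, -10)]
w8 0.034 free end [(-96.0, 23)] stop [(93.0, -5), (107.0, -34)] home end z14 []
   -x edge [[(-45.0, 28)], [(-45.0, 31)], [(-45.5, 31), (-41.5, -8)], [(-46.0, 33)]]
w9 -0.034 free end [(-101.0, 14), (-90.5, -14)] stop [(92.0, -16), (94.5, 7), (107.5, -16)] home end z14 [(92.5, -16), (94.5, 7)]
w9 0.034 free end [] stop [] home end z14 []
   -x edge [[(-50.0, -5), (-45.5, 30)], [(-50.5, -5), (-46.0, 29)], [(-46.0, 31)], [(-45.5, 30)]]
sc9 -0.034 free end [(-90.0, 5)] stop [] home end z14 []
sc9 0.034 free end [(-99.0, 15), (-96.0, 15), (-90.0, -11)] stop [(106.5, -11)] home end z14 []
   -x edge [[(-46.0, 18)], [], [(-46.0, 14)], []]
sd9 -0.034 free end [] stop [] home end z14 []
sd9 0.034 free end [] stop [] home end z14 []
   -x edge [[(-46.5, 11)], [(-49.0, 9), (-44.5, 10)], [(-47.0, 10)], [(-47.0, 11)]]
```

```bash
python3 -c "
from rig import workorder,sensors
print(workorder.hand_in(), sensors.sense()['clock'])"
```

```text
the job is handed in; nothing more can be done
the job is handed in; nothing more can be done
```

The flange is home against both stops and the clamp screw is snug on it. I handed the job in at about 22 s, with the gripper open and clear.

**Flange:** I gripped the silver flange by its stub, squared it, and pushed it onto the back stop and then the side stop. The last push was about 29 N at the wrist, sideways.
- **Squareness and back stop:** the flange was within 0.005 rad of the back bar. Its open edge measured 89.9 mm from the bar, against 90 mm nominal.
- **Side stop:** after release, the free end was 190 mm from the side stop in one wrist view. Another view gave 188 mm. The last view showed a dark line about 2 mm wide at the side stop, while its home-end edge readings matched the earlier views. I took the line as measurement scatter or shadow, not a gap.

**Screw:** I pinched the head and turned it clockwise from about 0.6 to about 6.75 rad, with one regrasp above the pin. Torque stayed low until about 5.6 rad, then climbed 0.23, 0.40, 0.62 N·m over the last three steps, and I stopped there. The pin stayed in line with the gripper after release, so the pinch did not slip.

**Bystanders:** nothing else was touched, as far as the forces and the views taken show. I did not measure the bystanders' positions at the end.

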